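# Spin the plating turntable and stop it on its mark

### The job

Flick the green peg with the fingertips so that the plating turntable spins freely counter-clockwise (seen from above) and let its orange sector sweep past the blue pointer at least once on its own. Then, while it is still turning, brake it with a fingertip on the black rim (not by the peg) so that it stops with the orange sector at the pointer's tip, and finish with the fingertip still pressing on the rim to hold it there for the inoculation. Pick nothing up, leave the dish in its seat and do not knock the glassware about.

Things in the scene. Friction and masses are not known exactly. Their poses are not given: they have to be found in the camera images.
- turntable: fixed white base of the plating turntable; origin on the table surface on the wheel's vertical axis; z up, its +x axis points to the blue pointer. A foot of radius 85 and a bar out to the pointer lie under the wheel; its place and yaw vary (pointer within about 40 degrees of straight away from the robot)
- wheel (a joint): angle of the free wheel in rad, growing counter-clockwise seen from above, counted on through every turn (not wrapped). 0, 2 pi, 4 pi ... = middle of the orange sector at the pointer; starts between -5.9 and -2.6. Light bearing: a spin of 3 rad/s takes 10 to 20 s to die away, gradually slower. A fingertip pressed down 4 to 6 mm on the rim's top (6 to 10 N) stops it in 0.05 to 0.3 s
- wheel_center (a point): centre of the wheel's top face, on its axis. The wheel's disc has radius 130, is 18 thick, weighs 0.6 to 1.3 kg; its flat top lies 67 to 70 above the table on a cushioned bearing that gives under a finger (1.5 N per mm, up to 8 mm in all), and its smooth black rim is free for braking from radius 95 to 130
- mark (a point): point on the wheel's top at radius 120 in the middle of the orange sector (painted flat on the rim from radius 88 to 130 and down its edge, 20 degrees = 42 wide at the edge); turns with the wheel
- pointer (a point): tip of the fixed blue pointer, 135 from the wheel's axis, 72 above the table, aimed at the axis; its arrowhead and post (28 wide, to 173 from the axis) stands outside the wheel
- peg_top (a point): centre of the top of the green flick peg, 91 to 94 above the table; the peg is an upright pin of diameter 12, 24 tall, fixed on the wheel's top at radius 82, opposite the orange sector; turns with the wheel
- dish: loose closed amber culture dish, diameter 94, 15 tall, lying in a low steel ring (outer radius 54, 5 high) at the wheel's centre and turning with it; origin at the centre of its underside, 67 to 70 above the table; leave it seated
- vial_a: loose amber glass vial with black cap, diameter 28, 58 tall, standing near the turntable; bystander; origin at the centre of its underside
- vial_b: loose amber glass vial with black cap, diameter 28, 58 tall, standing near the turntable; bystander; origin at the centre of its underside
- vial_c: loose amber glass vial with black cap, diameter 28, 58 tall, standing near the turntable; bystander; origin at the centre of its underside
- flask: loose conical glass flask with orange stopper, base diameter 84, 135 tall, beside the work; bystander; origin under its centre
- bottle: loose media bottle with blue cap, diameter 60, 130 tall; bystander; origin under its centre
- beaker: loose glass beaker, diameter 70, 80 tall; bystander; origin under its centre
- jar: loose amber jar with black cap, diameter 64, 70 tall; bystander; origin under its centre
Mind the look-alikes: they are no part of the job. There is more than one size of the dish; the one meant has the size given above.

How it is judged (in metres and radians):
On the way, in this order (a step that is already met when the one before it is completed fails the run):
1. the wheel spins counter-clockwise by itself (over 1 rad/s), nothing touching it (velocity of joint wheel above 1 rad/s and contact force between the fingers and turntable below 0.05 N), for 0.1 s.
2. still untouched and turning, its orange sector has swept past the pointer once and half a turn on (value of joint wheel above 3.1 rad and velocity of joint wheel above 0.2 rad/s and contact force between the fingers and turntable below 0.05 N), for 0.05 s.
3. a fingertip touches the rim, not the peg, while the wheel is still turning (over 0.05 rad/s) and the orange sector is coming up to the pointer (less than 1 rad before it) (contact force between the fingers and wheel_c0 above 0.5 N and contact force between the fingers and wheel_c1 below 0.05 N and velocity of joint wheel above 0.05 rad/s and (value of joint wheel between 5.2832 and 6.4532 rad or value of joint wheel between 11.5664 and 12.7364 rad or value of joint wheel between 17.8496 and 19.0196 rad or value of joint wheel between 24.1327 and 25.3027 rad or value of joint wheel between 30.4159 and 31.5859 rad or value of joint wheel between 36.6991 and 37.8691 rad or value of joint wheel between 42.9823 and 44.1523 rad or value of joint wheel between 49.2655 and 50.4355 rad or value of joint wheel between 55.5487 and 56.7187 rad or value of joint wheel between 61.8319 and 63.0019 rad or value of joint wheel between 68.115 and 69.285 rad or value of joint wheel between 74.3982 and 75.5682 rad or value of joint wheel between 80.6814 and 81.8514 rad or value of joint wheel between 86.9646 and 88.1346 rad or value of joint wheel between 93.2478 and 94.4178 rad)).
At the end, for the whole second after the job is handed in: The wheel stands still with the middle of the orange sector within 0.17 rad (10 degrees) of the pointer, at least one full turn after the sector first passed it, a fingertip presses on the wheel with 0.5 to 40 N and not on the peg, and the dish lies in its seat (contact force between the fingers and wheel_c0 between 0.5 and 40 N and contact force between the fingers and wheel_c1 below 0.05 N and velocity of joint wheel between -0.05 and 0.05 rad/s and (value of joint wheel between 6.1132 and 6.4532 rad or value of joint wheel between 12.3964 and 12.7364 rad or value of joint wheel between 18.6796 and 19.0196 rad or value of joint wheel between 24.9627 and 25.3027 rad or value of joint wheel between 31.2459 and 31.5859 rad or value of joint wheel between 37.5291 and 37.8691 rad or value of joint wheel between 43.8123 and 44.1523 rad or value of joint wheel between 50.0955 and 50.4355 rad or value of joint wheel between 56.3787 and 56.7187 rad or value of joint wheel between 62.6619 and 63.0019 rad or value of joint wheel between 68.945 and 69.285 rad or value of joint wheel between 75.2282 and 75.5682 rad or value of joint wheel between 81.5114 and 81.8514 rad or value of joint wheel between 87.7946 and 88.1346 rad or value of joint wheel between 94.0778 and 94.4178 rad) and horizontal distance between dish and turntable below 0.008 m and z of dish in the frame of turntable below 0.078 m); the arm keeps its last pose, push and grip.
It fails at once if the dish is lifted or pushed out of its seat (8 mm) (horizontal distance between dish and turntable above 0.008 m or z of dish in the frame of turntable above 0.078 m).
It fails at once if a piece of glassware standing by is moved more than 20 mm, lifted or tipped over (distance of any of vial_a, vial_b, vial_c, flask, bottle, beaker, jar from where it was at the start of the episode above 0.02 m or angle between any of vial_a, vial_b, vial_c, flask, bottle, beaker, jar's own z axis and vertical above 0.3 rad).
It also fails if it takes over 51 s, if anything falls off the work surface, if the arm or the gripper's body presses on something with over 40 N, if the wrist force passes 120 N, or if a joint passes its speed limit or range.

### The arm

A 6-joint arm with a two-finger parallel gripper is mounted at the origin on the work surface. World frame = base frame: x ahead of the robot, y to its left, z up, the work surface at z = 0. Lengths are in m, angles in degrees, forces in N, time in s.
With the tool pointing down it reaches from about 0.4 to 0.825 m from the base axis. Payload 7 kg.
Tool frame: the origin (TCP) lies midway between the tips of the shut fingers; the grasp point (between the pads) lies 19 mm behind it; z points along the fingers, y is the direction in which the jaws open and shut (so a half turn about z gives the same grasp; the last joint's range is limited). The gripper opens to 88 mm and grips with 3 to 60 N. Pads are 19 mm wide; open, the fingers measure 130 mm over their backs; the gripper's body (78 mm by 193 mm) begins 47 mm behind the grasp point.
Start: joints at [89.043, 20.546, 0.682, 0, -70.136, -16.507], TCP at [0.203, 0.644, 0.201] pointing down, gripper open.
Joint ranges: [-176.03, 176.03], [-82.01, 121.73], [-58.28, 71.71], [-173.87, 95.51], [-174.79, -0.11], [-173.66, 173.66]. Speed limits (degrees/s): [136.94, 136.94, 172.46, 180, 180, 180].

### API

Orientations are given as a 3x3 rotation matrix whose columns are the frame's x, y, z axes.
In Python, from rig import robot gives the robot as it stands. Calls block until the motion is done:
- robot.goto(position, orientation): joint-space move of the TCP to a pose.
- robot.servo_line(position, ori=None, speed=0.15): straight line of the TCP; ori=None keeps the orientation; speed is the mean speed in m/s.
- robot.movej(angles): joint-space move.
- robot.move_gripper(opening): opening from 0.0 (shut) to 1.0 (fully open); the grip force is fixed at half the most; returns when the fingers have stopped.
- robot.dwell(seconds).
- robot.ik(position, orientation): joint angles nearest the present ones, or None.
- robot.grab_frame(name): name is "scene" or "top" or "wrist"; returns (picture, depth): 420x560x3 uint8, red, green, blue; 420x560 float32, m along the optical axis (not along the pixel's ray), 0 where there is no reading.
- robot.camera_info(name): a dict with "vfov" (degrees; the focal length in pixels is half the picture's height over the tangent of half this angle, whatever the lens; pixels are square), "cx", "cy" (the principal point, pixels), "view" (4x4, takes a point from world to camera coordinates); the wrist camera has in their place "T_tool_cam" (4x4, takes a point from camera to tool coordinates, whose origin is the TCP and whose axes are the flange's). Camera axes: x right, y down, z forward; pixel columns grow to the right and rows downward; lengths in m; the calibration is good to about 2 mm. A picture is of the moment at which its call begins: read the wrist's pose just before it. camera_info takes no time and is no camera call.
A pose or a line that the arm cannot do raises robot.Unreachable and nothing moves.
- robot.job_done(): hands the job in, once; it reports no verdict.
Readings, each from a call of its own:
- robot.read_t(): time.
- robot.read_qpos(): joint angles.
- robot.read_qvel(): joint speeds.
- robot.read_effort(): joint torques, N m.
- robot.read_position(): TCP position.
- robot.read_tcp_rot(): TCP orientation.
- robot.read_force(): force on the tool from outside, world axes, zero at the start.
- robot.read_ft_torque(): the same for the moment, N m.
- robot.read_grip_width(): opening from 0.0 (shut) to 1.0 (fully open).
Only numpy, scipy, OpenCV 4.12 (cv2) and the standard library are available. Lean on these libraries where they do the work, as an engineer would, in place of code of your own. Each camera call takes 0.05 s, during which the arm holds its last target.

## Working session

There is one attempt and no reset: what is moved stays moved. The work goes in short steps, each a Python script; the robot and the scene stay as the last script left them, time stands still between calls to the robot, and variables do not carry over. Pictures are saved under pics/ and viewed, and the job is handed in when it is done.

```bash
ls; mkdir -p pics; python3 - <<'E'
from rig import robot
import cv2
print(robot.read_t())
for n in ("scene","top","wrist"):
    p,d=robot.grab_frame(n); cv2.imwrite(f"pics/{n}0.png",p[...,::-1]); print(n,robot.camera_info(n))
    import numpy as np; np.savez(f"{n}0.npz",p=p,d=d)
print(robot.read_t(),robot.read_tcp_rot())
E
```

```text
pics
0.0
scene {'vfov': 49.40980222323744, 'cx': 272.112602034566, 'cy': 208.19070798838018, 'view': array([[-0.69118485,  0.72232814,  0.02248463,  0.41906746],
       [ 0.43244756,  0.43832965, -0.78794431, -0.22241436],
       [-0.57901003, -0.53489174, -0.61533585,  1.62972456],
       [ 0.        ,  0.        ,  0.        ,  1.        ]])}
top {'vfov': 42.13326483925079, 'cx': 282.705471976151, 'cy': 208.03298810515392, 'view': array([[ 5.62883095e-03, -9.99984056e-01,  4.51482815e-04,
         2.35128131e-02],
       [-9.91316262e-01, -5.63935663e-03, -1.31378334e-01,
         6.25274705e-01],
       [ 1.31378785e-01,  2.91944177e-04, -9.91332199e-01,
         1.86323013e+00],
       [ 0.00000000e+00,  0.00000000e+00,  0.00000000e+00,
         1.00000000e+00]])}
wrist {'vfov': 63.62910176547908, 'cx': 278.49709193023745, 'cy': 203.37144429167432, 'T_tool_cam': array([[ 9.92902500e-04, -9.62730037e-01, -2.70462364e-01,
         7.33900625e-02],
       [ 9.99998998e-01,  6.83110904e-04,  1.23954444e-03,
        -4.74899518e-04],
       [-1.00859088e-03, -2.70463324e-01,  9.62729751e-01,
        -1.82343832e-01],
       [ 0.00000000e+00,  0.00000000e+00,  0.00000000e+00,
         1.00000000e+00]])}
0.15 [[ 9.53886677e-01 -3.00166855e-01 -2.57915422e-04]
 [-3.00166938e-01 -9.53885872e-01 -1.24569410e-03]
 [ 1.27894204e-04  1.26566869e-03 -9.99999191e-01]]
```

View pics/top0.png

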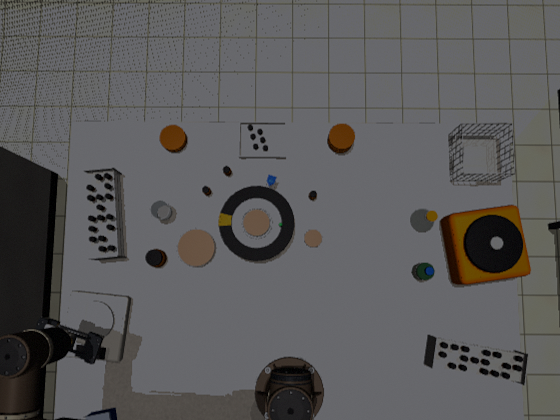

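View pics/scene0.png

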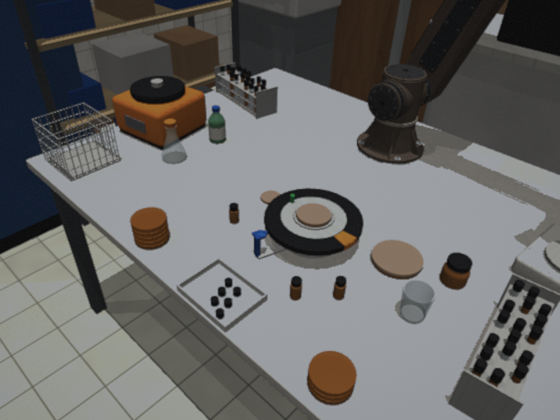

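The top view shows the wheel at about (257,222), the blue pointer at (271,180), the orange sector at (225,221), and the green peg at (281,225). The vials are at (227,170), (207,190) and (313,195). I'll measure these more precisely.

```bash
cat > h.py <<'E'
import numpy as np, cv2
from rig import robot
def K(n,ci=None):
    ci=ci or robot.camera_info(n); f=210/np.tan(np.radians(ci['vfov'])/2); return f,ci
def ray(n,uv,z,ci=None):
    f,ci=K(n,ci); uv=np.atleast_2d(np.asarray(uv,float))
    V=ci['view'] if 'view' in ci else ci['V']; R=V[:3,:3]; C=-R.T@V[:3,3]
    d=np.c_[(uv[:,0]-ci['cx'])/f,(uv[:,1]-ci['cy'])/f,np.ones(len(uv))]@R
    return C+d*((z-C[2])/d[:,2])[:,None]
def proj(n,P):
    f,ci=K(n); V=ci['view']; c=np.atleast_2d(P)@V[:3,:3].T+V[:3,3]
    return np.c_[f*c[:,0]/c[:,2]+ci['cx'],f*c[:,1]/c[:,2]+ci['cy']]
E
python3 - <<'E'
from h import *
D=np.load("top0.npz");p=D['p'];d=D['d']
hsv=cv2.cvtColor(p,cv2.COLOR_RGB2HSV)
cv2.imwrite("pics/topcrop.png",cv2.resize(p[140:280,170:350,::-1],None,fx=4,fy=4,interpolation=cv2.INTER_CUBIC))
# black rim
blk=(hsv[...,2]<45).astype(np.uint8); blk[:175]=0;blk[270:]=0;blk[:,:205]=0;blk[:,305:]=0
org=((hsv[...,0]>8)&(hsv[...,0]<28)&(hsv[...,1]>170)&(hsv[...,2]>80)).astype(np.uint8); org[:,:205]=0;org[:,305:]=0;org[:175]=0;org[270:]=0
grn=((hsv[...,0]>40)&(hsv[...,0]<90)&(hsv[...,1]>80)).astype(np.uint8);grn[:,:205]=0;grn[:,305:]=0;grn[:175]=0;grn[270:]=0
blu=((hsv[...,0]>100)&(hsv[...,0]<130)&(hsv[...,1]>120)).astype(np.uint8);blu[:,:205]=0;blu[:,330:]=0;blu[:160]=0;blu[270:]=0
n,l,s,c=cv2.connectedComponentsWithStats(blk|org); i=1+np.argmax(s[1:,4]); print(s[i],c[i])
cn=max(cv2.findContours((l==i).astype(np.uint8),cv2.RETR_EXTERNAL,cv2.CHAIN_APPROX_NONE)[0],key=len)[:,0]
# expected outer edge; subpixel-ish ellipse fit of hull
h=cv2.convexHull(cn.astype(np.int32)); el=cv2.fitEllipse(cn.astype(np.float32)); print(el)
P=ray("top",cn,0.0685); A=np.c_[2*P[:,:2],np.ones(len(P))]
for k in range(4):
    x=np.linalg.lstsq(A,(P[:,:2]**2).sum(1),rcond=None)[0]; r=np.sqrt(x[2]+x[0]**2+x[1]**2); e=np.hypot(*(P[:,:2]-x[:2]).T)-r
    k=abs(e)<0.004; P=P[k];A=A[k]
print("centre",x[:2],"r",r,e.std(),len(P))
c0=x[:2]
for nm,m,z in(("org",org,.0685),("grn",grn,.0925),("blu",blu,.072)):
    ys,xs=np.nonzero(m); print(nm,len(xs),xs.mean(),ys.mean(), end=' ')
    if len(xs):
        q=ray("top",[[xs.mean(),ys.mean()]],z)[0]; v=q[:2]-c0; print(q,np.hypot(*v),np.degrees(np.arctan2(v[1],v[0])))
print(list(zip(*np.nonzero(blu)))[:60])
for nm,uv,z in(("va",(227,170),.058),("vb",(207,190),.058),("vc",(313,195),.058)): print(nm,ray("top",[uv],z))
u=[int(c[i][1]),int(c[i][0])]; print(d[222,257],d[222,225])
E
```

```text
[ 219  186   75   75 2363] [256.63351672 223.50698265]
((256.4067077636719, 223.1025390625), (73.56483459472656, 74.08037567138672), 42.137935638427734)
centre [0.57006207 0.1171825 ] r 0.1270332836275937 0.0010652612671717878 211
org 130 224.46153846153845 219.6846153846154 [0.58003296 0.22676537 0.0685    ] 0.11003555729453453 84.80100379005613
grn 13 280.38461538461536 224.23076923076923 [0.56298366 0.03458058 0.0925    ] 0.08290466022893965 -94.89788828292674
blu 65 270.0153846153846 179.5076923076923 [0.72037673 0.07151415 0.072     ] 0.15709900212333786 -16.89974577169773
[(np.int64(169), np.int64(229)), (np.int64(175), np.int64(268)), (np.int64(175), np.int64(269)), (np.int64(176), np.int64(268)), (np.int64(176), np.int64(269)), (np.int64(176), np.int64(270)), (np.int64(176), np.int64(271)), (np.int64(176), np.int64(272)), (np.int64(177), np.int64(268)), (np.int64(177), np.int64(269)), (np.int64(177), np.int64(270)), (np.int64(177), np.int64(271)), (np.int64(177), np.int64(272)), (np.int64(177), np.int64(273)), (np.int64(177), np.int64(274)), (np.int64(177), np.int64(275)), (n
[... 848 characters left out ...]
.int64(269)), (np.int64(181), np.int64(270)), (np.int64(181), np.int64(271)), (np.int64(181), np.int64(272)), (np.int64(181), np.int64(273)), (np.int64(181), np.int64(274)), (np.int64(182), np.int64(268)), (np.int64(182), np.int64(269)), (np.int64(182), np.int64(270)), (np.int64(182), np.int64(271)), (np.int64(182), np.int64(272)), (np.int64(182), np.int64(273)), (np.int64(182), np.int64(274)), (np.int64(183), np.int64(268)), (np.int64(183), np.int64(269)), (np.int64(183), np.int64(270)), (np.int64(183), np.int64(271)), (np.int64(183), np.int64(272))]
va [[0.75587005 0.22245964 0.058     ]]
vb [[0.68466855 0.29065359 0.058     ]]
vc [[ 0.66917444 -0.07792182  0.058     ]]
1.8518018 1.8714944
```

View pics/topcrop.png

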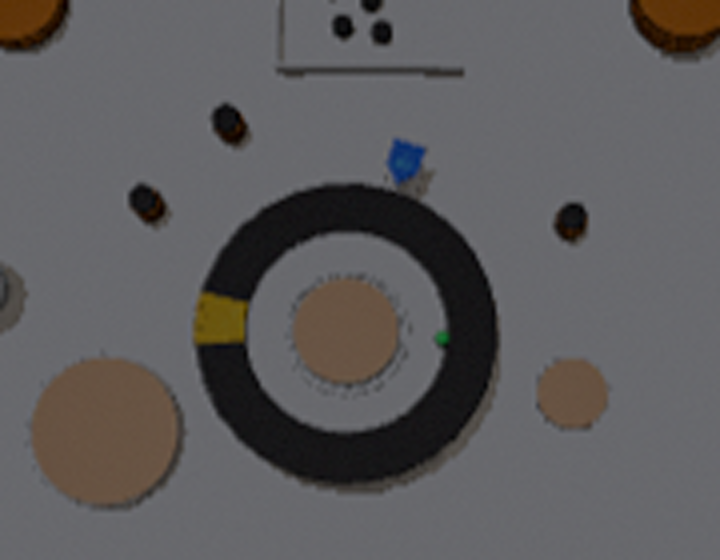

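Centre ≈ (0.571, 0.117), pointer at -17°, orange at +85°, so the wheel is at about -4.5 rad. The peg is at -95°, so the flick goes along +x. Next I'll shut the gripper, hover behind the peg and look.

```bash
python3 - <<'E'
from h import *
robot.move_gripper(0.0)
best=None
for s in(1,-1):
    R=np.array([[0,s,0],[s,0,0],[0,0,-1.]]); q=robot.ik([0.52,0.035,0.12],R); print(s,q)
    if q is not None:
        dd=np.abs(np.array(q)-robot.read_qpos()).max()
        if best is None or dd<best[0]: best=(dd,s,R)
print(best)
np.save("R.npy",best[2]); R=best[2]
robot.goto([0.52,0.035,0.14],R)
robot.servo_line([0.52,0.035,0.079],speed=0.15)
print(robot.read_position(),robot.read_force(),robot.read_t(),robot.read_grip_width())
for n in("scene","wrist","top"):
    p,d=robot.grab_frame(n); np.savez(n+"1.npz",p=p,d=d); cv2.imwrite(f"pics/{n}1.png",p[...,::-1])
    if n=="scene": cv2.imwrite("pics/scene1c.png",cv2.resize(p[160:270,230:390,::-1],None,fx=5,fy=5,interpolation=cv2.INTER_CUBIC))
E
```

```text
1 [ 25.44379467  10.15987039 -25.11450447   0.         -54.72562514
 154.55620533]
-1 [ 25.44379467  10.15987039 -25.11450447   0.         -54.72562514
 -25.44379467]
(np.float64(63.59897414339402), -1, array([[ 0., -1.,  0.],
       [-1.,  0.,  0.],
       [ 0.,  0., -1.]]))
[0.52043    0.03528557 0.07934559] [-0.08398926  0.5634444  -0.65402007] 4.5833 0.005958100322549416
```

```bash
ls pics
```

```text
scene0.png
scene1.png
scene1c.png
top0.png
top1.png
topcrop.png
wrist0.png
wrist1.png
```

View pics/scene1c.png

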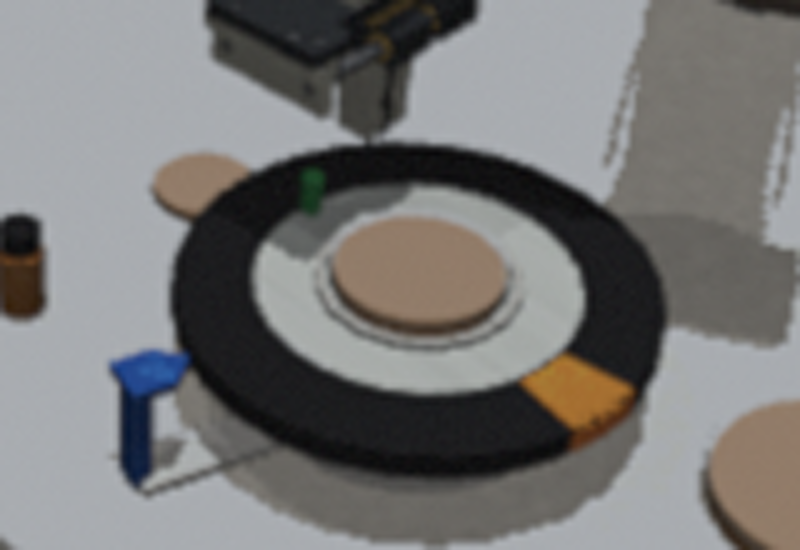

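View pics/wrist1.png

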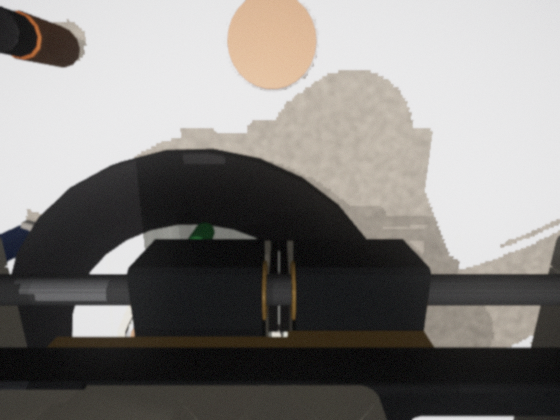

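View pics/top1.png

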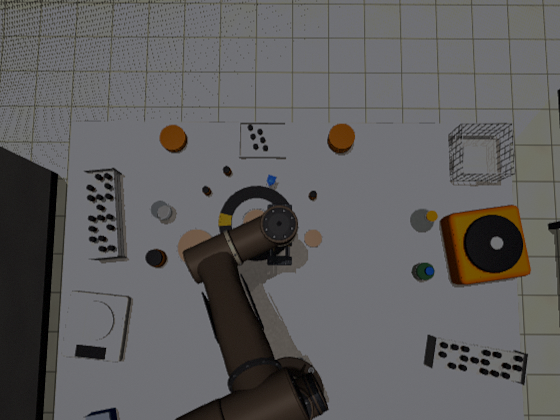

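The scene crop shows the fingertips just behind the peg, with the peg at crop (312,190) and the fingertips at (370,135). Nothing is touched. The scene camera sees the whole wheel, so I'll use it for tracking and cross-check it against the top view.

```bash
cat >> h.py <<'E'
C0=np.array([0.5715,0.117]); ZT=0.0685
def masks(p):
    hsv=cv2.cvtColor(p,cv2.COLOR_RGB2HSV); H,S,V=hsv[...,0],hsv[...,1],hsv[...,2]
    return ((H>6)&(H<28)&(S>150)&(V>90)),((H>40)&(H<90)&(S>90)),((H>100)&(H<130)&(S>120))
def orange_ang(p,n="scene",c=None,pts=None):
    c=C0 if c is None else c
    ys,xs=np.nonzero(masks(p)[0]); 
    if len(xs)==0: return None,0
    q=ray(n,np.c_[xs,ys],ZT)[:,:2]-c; r=np.hypot(*q.T); k=(r>.09)&(r<.128)
    if k.sum()<15: return None,k.sum()
    u=q[k]/r[k,None]; m=u.mean(0); return np.arctan2(m[1],m[0]),int(k.sum())
E
python3 - <<'E'
from h import *
D=np.load("scene0.npz");p=D['p'];d=D['d']
hsv=cv2.cvtColor(p,cv2.COLOR_RGB2HSV)
o,g,b=masks(p)
print("tcp px",proj("scene",[.5204,.0353,.0793]),"peg px",proj("scene",[.563,.0346,.0925]))
# inner white/black border (r=~88) and outer: use black mask
blk=((hsv[...,2]<60)).astype(np.uint8)|o.astype(np.uint8); blk[:180]=0;blk[265:]=0;blk[:,:255]=0;blk[:,372:]=0
cs,hi=cv2.findContours(blk,cv2.RETR_CCOMP,cv2.CHAIN_APPROX_NONE)
for i,cn in enumerate(cs):
    if len(cn)>60:
        P=ray("scene",cn[:,0],ZT);
        for k in range(6):
            A=np.c_[2*P[:,:2],np.ones(len(P))]
            x=np.linalg.lstsq(A,(P[:,:2]**2).sum(1),rcond=None)[0]; r=np.sqrt(x[2]+x[0]**2+x[1]**2); e=np.hypot(*(P[:,:2]-x[:2]).T)-r
            P=P[abs(e)<max(.003,1.5*e.std())]
        print(len(cn),x[:2],r,len(P),hi[0][i])
for n in("scene","top"):
    pp=np.load(n+"0.npz")['p']; a,k=orange_ang(pp,n); print(n,"orange",np.degrees(a),k)
    ys,xs=np.nonzero(masks(pp)[2]); q=ray(n,np.c_[xs,ys],.072); v=q[:,:2]-C0; r=np.hypot(*v.T)
    k=(r>.13)&(r<.178); a=np.arctan2(v[k].mean(0)[1],v[k].mean(0)[0]); print("pointer",np.degrees(a),k.sum(),r[k].min(), "tip ang",np.degrees(np.arctan2(*(v[k][np.argsort(r[k])[:4]].mean(0)[::-1]))))
    ys,xs=np.nonzero(masks(pp)[1]); q=ray(n,np.c_[xs,ys],.0925)[:,:2]-C0; k=(np.hypot(*q.T)<.1); print("peg",q[k].mean(0)+C0,np.degrees(np.arctan2(*q[k].mean(0)[::-1])))
# depth of wheel top in scene/top
for n in("scene","top"):
    D=np.load(n+"0.npz"); d=D['d']; f,ci=K(n); V=ci['view']
    for ang in np.radians([120,170,200,230,20]):
        P=np.r_[C0+.112*np.array([np.cos(ang),np.sin(ang)]),ZT]; u,v=proj(n,P)[0].round().astype(int)
        z=d[v,u]; pc=np.array([(u-ci['cx'])/f*z,(v-ci['cy'])/f*z,z]); print(n,(V[:3,:3].T@(pc-V[:3,3])).round(4),end=' ')
    print()
E
```

```text
tcp px [[303.48798986 192.12227789]] peg px [[293.29611398 194.56515859]]
250 [0.58224723 0.12056666] 0.13337886755969602 143 [-1  5  7 -1]
165 [0.57148662 0.11323191] 0.09029675356420061 159 [20 18 -1  6]
scene orange 84.74462094069904 172
pointer -17.229216818403966 106 0.1372530050565351 tip ang -18.051480068688605
peg [0.57286121 0.03793969] -89.01361644407562
top orange 85.21452606241999 109
pointer -17.83113209163648 64 0.1362590225387244 tip ang -18.683927320912776
peg [0.56348651 0.03447515] -95.54625528745959
scene [0.518  0.215  0.0701] scene [0.4609 0.1349 0.0673] scene [0.4654 0.0794 0.0677] scene [0.5023 0.0335 0.0696] scene [0.6761 0.1555 0.0676] 
top [0.5173 0.2137 0.0658] top [0.4597 0.1376 0.0669] top [0.4663 0.0794 0.0776] top [0.5012 0.0322 0.067 ] top [0.6764 0.1541 0.0701]
```

```bash
cat > flick.py <<'E'
from h import *
robot.servo_line([0.531,0.036,0.079],speed=0.05)
print(robot.read_force(),robot.read_t())
t=robot.read_t()
robot.servo_line([0.616,0.036,0.079],speed=0.17)
t1=robot.read_t(); print("line",t1-t)
robot.servo_line([0.616,0.036,0.112],speed=0.25)
print(robot.read_t(),robot.read_force())
for i in range(6):
    t=robot.read_t(); p,_=robot.grab_frame("scene"); print(round(t,3),orange_ang(p))
    cv2.imwrite(f"pics/f{i}.png",p[150:280,220:400,::-1])
E
python3 flick.py
```

```text
[-0.69974519  0.89912734  0.37697814] 5.1083
line 0.6500000000000004
6.0417 [-0.81261312 -0.24425725  0.43404697]
6.042 (np.float64(1.477808778606241), 175)
6.092 (np.float64(1.477808778606241), 175)
6.142 (np.float64(1.477808778606241), 175)
6.192 (np.float64(1.477808778606241), 175)
6.242 (np.float64(1.477808778606241), 175)
6.292 (np.float64(1.477808778606241), 175)
```

The wheel didn't move, so I'll look at where the finger passed.

```bash
python3 - <<'E'
from h import *
print(robot.read_position())
p,_=robot.grab_frame("scene")
cv2.imwrite("pics/s2.png",cv2.resize(p[150:270,220:400,::-1],None,fx=4,fy=4,interpolation=cv2.INTER_CUBIC))
p,_=robot.grab_frame("wrist"); cv2.imwrite("pics/w2.png",p[...,::-1])
E
```

```text
[0.6153617  0.03590034 0.11148735]
```

View pics/s2.png

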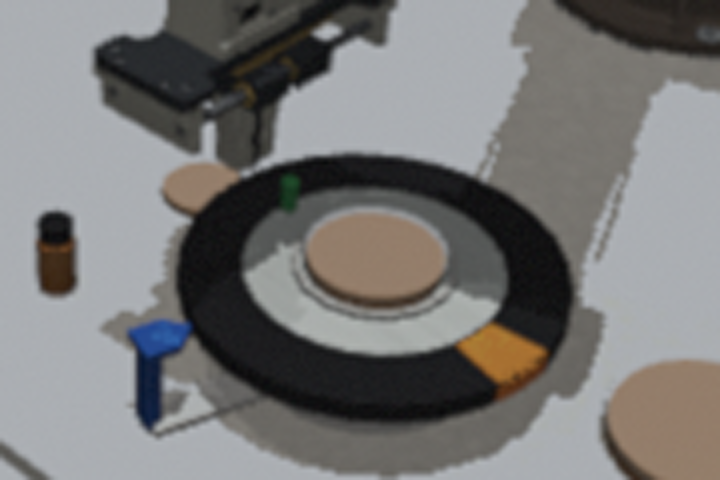

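View pics/w2.png

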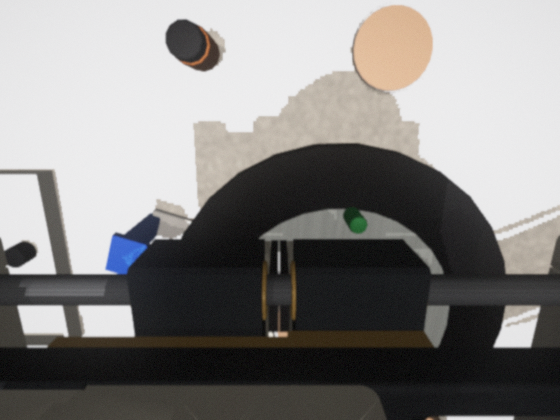

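```bash
python3 - <<'E'
from h import *
pos=robot.read_position();R=robot.read_tcp_rot();ci=robot.camera_info("wrist")
T=np.eye(4);T[:3,:3]=R;T[:3,3]=pos;V=np.linalg.inv(T@ci['T_tool_cam']); c=dict(ci);c['V']=V
print("wrist peg top",ray("wrist",[[357,224]],.0925,c),"base",ray("wrist",[[350,211]],.0685,c),"pointer",ray("wrist",[[147,255]],.072,c))
print("tcp px",proj("scene",pos),"finger seen",220+245/4,150+165/4)
p=np.load("scene0.npz")['p'];ys,xs=np.nonzero(masks(p)[1]);k=(xs>280)&(xs<310);print("scene green",xs[k].min(),xs[k].max(),ys[k].min(),ys[k].max())
for z in(.0925,.0685):
  print(ray("scene",[[292.3,192 if z>.08 else 203]],z), proj("scene",[.563,.035,z]))
print(proj("top",[.563,.035,.0925]))
E
```

```text
wrist peg top [[0.56666595 0.0330777  0.0925    ]] base [[0.56626631 0.03186229 0.0685    ]] pointer [[0.7095457  0.06367973 0.072     ]]
tcp px [[280.59225444 197.29222061]] finger seen 281.25 191.25
scene green 290 294 193 201
[[0.55613574 0.02488243 0.0925    ]] [[293.40719658 194.6279534 ]]
[[0.56852144 0.03753203 0.0685    ]] [[292.95597873 201.73444286]]
[[280.26074707 224.22526428]]
```

```bash
python3 - <<'E'
from h import *
p,d=robot.grab_frame("scene")
q=np.clip(p.astype(float)*2.5,0,255).astype(np.uint8)[165:215,250:320]
cv2.imwrite("pics/z2.png",cv2.resize(q[...,::-1],None,fx=10,fy=10,interpolation=cv2.INTER_NEAREST))
f,ci=K("scene");V=ci['view']
for v in range(180,204,2):
    for u in (279,281,284):
        z=d[v,u]; pc=np.array([(u-ci['cx'])/f*z,(v-ci['cy'])/f*z,z]); print(v,u,(V[:3,:3].T@(pc-V[:3,3])).round(3),end=' | ')
    print()
E
```

```text
180 279 [0.638 0.048 0.183] | 180 281 [0.629 0.046 0.177] | 180 284 [0.616 0.045 0.17 ] | 
182 279 [0.638 0.049 0.177] | 182 281 [0.63  0.048 0.172] | 182 284 [0.617 0.046 0.165] | 
184 279 [0.635 0.045 0.168] | 184 281 [0.631 0.049 0.168] | 184 284 [0.616 0.046 0.159] | 
186 279 [0.635 0.046 0.162] | 186 281 [0.627 0.046 0.158] | 186 284 [0.617 0.047 0.154] | 
188 279 [0.634 0.046 0.155] | 188 281 [0.629 0.047 0.153] | 188 284 [0.615 0.045 0.146] | 
190 279 [0.633 0.045 0.148] | 190 281 [0.63  0.049 0.148] | 190 284 [0.615 0.046 0.14 ] | 
192 279 [0.632 0.044 0.141] | 192 281 [0.628 0.047 0.14 ] | 192 284 [ 0.473 -0.077 -0.003] | 
194 279 [ 0.502 -0.071  0.008] | 194 281 [ 0.56  -0.012  0.069] | 194 284 [ 0.557 -0.004  0.071] | 
196 279 [ 0.573 -0.008  0.071] | 196 281 [ 0.567 -0.006  0.069] | 196 284 [0.562 0.001 0.07 ] | 
198 279 [ 0.577 -0.004  0.068] | 198 281 [0.574 0.001 0.069] | 198 284 [0.569 0.008 0.07 ] | 
200 279 [0.584 0.002 0.068] | 200 281 [0.582 0.008 0.07 ] | 200 284 [0.576 0.014 0.07 ] | 
202 279 [0.591 0.009 0.068] | 202 281 [0.587 0.013 0.068] | 202 284 [0.582 0.02  0.07 ] |
```

View pics/z2.png

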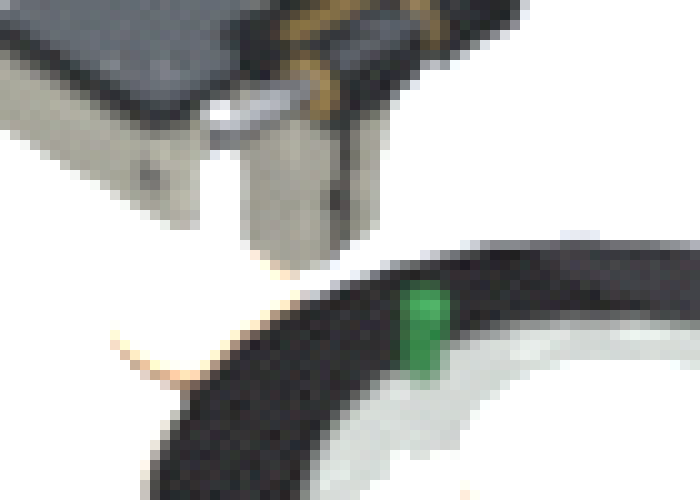

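The depth image shows the actual fingertip bottom about 22–25 mm above the reported TCP, so the finger passed over the peg. I'll measure the true tip height with a soft touch on the rim.

```bash
python3 - <<'E'
from h import *
robot.servo_line([0.571,0.004,0.085],speed=0.25)
robot.servo_line([0.571,0.004,0.060],speed=0.15)
robot.dwell(.1); f0=np.array([robot.read_force() for _ in range(5)]).mean(0); print(f0)
for z in np.arange(.056,.030,-.003):
    robot.servo_line([0.571,0.004,z],speed=0.03); f=np.mean([robot.read_force()-f0 for _ in range(5)],axis=0); print(round(z,4),robot.read_position()[2].round(4),f.round(2))
    if f[2]>2: break
p,_=robot.grab_frame("scene"); print(orange_ang(p),robot.read_t()); cv2.imwrite("pics/touch.png",cv2.resize(p[150:270,220:400,::-1],None,fx=4,fy=4))
E
```

```text
[ 0.03882609 -0.91524258 -0.27160788]
0.056 0.0562 [-0.49  0.9   0.09]
0.053 0.0528 [0.04 0.83 0.52]
0.05 0.0497 [-0.1   1.31 -0.12]
0.047 0.0467 [ 0.55 -0.18  0.4 ]
0.044 0.044 [-0.14  1.44  1.51]
0.041 0.0413 [-1.06  0.64  5.24]
(np.float64(1.4521131347933465), 172) 8.8917
```

View pics/touch.png

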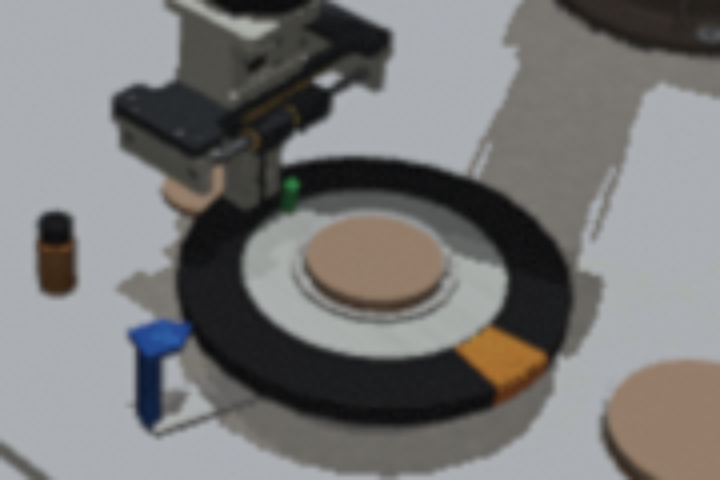

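Contact is at TCP z ≈ 0.0447, i.e. the wheel top. Flicking again with TCP z = 0.054.

```bash
cat > flick2.py <<'E'
from h import *
robot.servo_line([0.571,0.004,0.088],speed=0.25)
robot.servo_line([0.531,0.035,0.088],speed=0.25)
robot.servo_line([0.531,0.035,0.054],speed=0.2)
p,_=robot.grab_frame("scene"); print(orange_ang(p),robot.read_t())
robot.servo_line([0.616,0.035,0.054],speed=0.18)
robot.servo_line([0.616,0.035,0.088],speed=0.25)
print(robot.read_t(),robot.read_force())
L=[]
for i in range(8):
    t=robot.read_t(); p,_=robot.grab_frame("scene"); a=orange_ang(p); L.append((t,a[0])); print(round(t,3),a)
    robot.dwell(.05)
cv2.imwrite("pics/fl.png",cv2.resize(p[150:270,220:400,::-1],None,fx=4,fy=4))
E
python3 flick2.py
```

```text
(np.float64(1.2303523159421408), 156) 9.95
10.8583 [0.3075118  0.54598937 0.65967373]
10.858 (np.float64(-2.762963995084128), 112)
10.958 (np.float64(-2.549802537508345), 112)
11.058 (np.float64(-2.3350254952324505), 99)
11.158 (np.float64(-2.128778030827678), 101)
11.258 (np.float64(-1.9226068636043538), 97)
11.358 (np.float64(-1.7354037090326293), 68)
11.458 (np.float64(-1.4873304201557005), 73)
11.558 (np.float64(-1.3078780086958204), 105)
```

It is spinning ccw at about 2.1 rad/s, with the wheel at about -1.0 rad. Next I'll hover over the rim and track it.

```bash
cat > track.py <<'E'
from h import *
import sys,pickle,os
PH=-0.307
def track(dur,dt=.15,state="tr.pkl"):
    L=pickle.load(open(state,'rb')) if os.path.exists(state) else [(11.558,-1.0)]
    t0=robot.read_t()
    while robot.read_t()-t0<dur:
        t=robot.read_t(); p,_=robot.grab_frame("scene"); a,k=orange_ang(p)
        if a is not None:
            w=2.0
            if len(L)>4: w=(L[-1][1]-L[-4][1])/(L[-1][0]-L[-4][0])
            pr=L[-1][1]+w*(t-L[-1][0]); x=a-PH; x+=2*np.pi*round((pr-x)/(2*np.pi)); L.append((t,x))
        robot.dwell(max(0,dt-.05))
    pickle.dump(L,open(state,'wb')); return L,p
E
python3 - <<'E'
from track import *
robot.servo_line([0.571,0.004,0.088],speed=0.2)
robot.servo_line([0.571,0.004,0.058],speed=0.15)
L,p=track(1.5); cv2.imwrite("pics/tr1.png",p[...,::-1])
for a in L: print("%.3f %.3f"%a)
E
```

```text
11.558 -1.000
12.433 0.621
12.583 0.888
12.733 1.147
12.883 1.411
13.033 1.659
13.183 1.906
13.333 2.145
13.483 2.381
13.633 2.599
13.783 2.815
```

```bash
python3 - <<'E'
from track import *
L,p=track(1.5)
A=np.array(L); 
for s in(1,8,14): 
    c=np.polyfit(A[s:,0]-A[-1,0],A[s:,1],2); print(len(A),c, "acc",2*c[0])
print(A[-3:])
E
```

```text
21 [-0.13596399  1.04688912  4.7041726 ] acc -0.2719279790884353
21 [-0.14703644  1.02809419  4.69961139] acc -0.29407287500241874
21 [-0.15231335  1.02171756  4.69840886] acc -0.3046267000863492
[[14.9833      4.38143243]
 [15.1333      4.5466462 ]
 [15.2833      4.69432449]]
```

```bash
python3 - <<'E'
from track import *
robot.servo_line([0.571,0.004,0.050],speed=0.08)
while True:
    L,p=track(.1,.1); A=np.array(L)[-9:]
    t=robot.read_t(); c=np.polyfit(A[:,0]-t,A[:,1],2); w=c[1]; x=c[2]
    print("%.3f x=%.3f w=%.3f a=%.3f raw %.3f"%(t,x,w,2*c[0],A[-1,1]))
    if x+.18*w>=6.25 or (x>5.4 and w<.15) or t>22: break
robot.servo_line([0.571,0.004,0.0405],speed=0.08)
print(robot.read_t(),robot.read_position(),robot.read_force())
for i in range(3):
    t=robot.read_t(); p,_=robot.grab_frame("scene"); a,k=orange_ang(p); print(t,a-PH,k)
cv2.imwrite("pics/br.png",cv2.resize(p[150:270,220:400,::-1],None,fx=4,fy=4))
E
```

```text
15.783 x=5.243 w=1.017 a=-0.166 raw 5.148
15.983 x=5.415 w=0.938 a=-0.199 raw 5.308
16.083 x=5.498 w=0.887 a=-0.238 raw 5.403
16.283 x=5.664 w=0.814 a=-0.274 raw 5.582
16.483 x=5.819 w=0.734 a=-0.331 raw 5.749
16.583 x=5.920 w=0.849 a=-0.038 raw 5.833
16.783 x=6.068 w=0.752 a=-0.199 raw 5.993
16.983 x=6.206 w=0.691 a=-0.221 raw 6.135
17.25 [0.57142725 0.00415009 0.04072282] [ 1.10767331 -0.16652955  5.06336716]
17.25 0.004769227032510148 151
17.3 0.004769227032510148 151
17.35 0.004769227032510148 151
```

View pics/br.png

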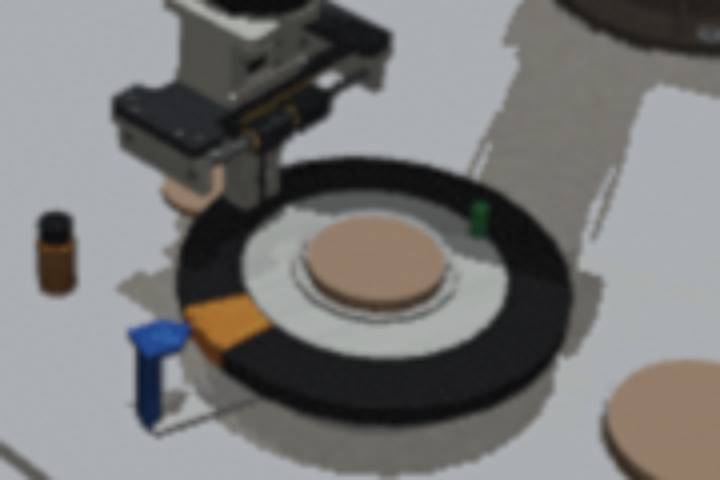

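The wheel has stopped with orange at the pointer. The pixels suggest it may be slightly past, so I'll cross-check with the top and wrist cameras and allow for the wheel being depressed.

```bash
python3 - <<'E'
from h import *
p,d=robot.grab_frame("top"); cv2.imwrite("pics/t9.png",cv2.resize(p[160:270,200:340,::-1],None,fx=5,fy=5,interpolation=cv2.INTER_CUBIC))
q,_=robot.grab_frame("scene"); w,_=robot.grab_frame("wrist"); cv2.imwrite("pics/w9.png",w[...,::-1])
import h
for z in(.0685,.066,.063):
    h.ZT=z
    for n,im in(("top",p),("scene",q)):
        a,k=orange_ang(im,n); print(z,n,None if a is None else np.degrees(a),k)
print(robot.read_force(),robot.read_t())
# direct from picture: peg opposite
for n,im,zz in(("scene",q,.080),("scene",np.load("scene0.npz")['p'],.080)):
    ys,xs=np.nonzero(masks(im)[1]); k=(xs>270)&(xs<370)&(ys>185)&(ys<230); print(ray(n,[[xs[k].mean(),ys[k].mean()]],zz)-np.r_[C0,0])
# scene circle centre from inner hole with pressed wheel
# pointer tip pixel -> scene
ys,xs=np.nonzero(masks(q)[2]); k=(xs>245)&(xs<275)&(ys>225)&(ys<262); i=np.argmax(xs[k]); print("tip px",xs[k][i],ys[k][i],ray("scene",[[xs[k][i],ys[k][i]]],.072),"expect",proj("scene",np.r_[C0+.135*np.array([np.cos(-.307),np.sin(-.307)]),.072]))
E
```

```text
0.0685 top -16.4776598997843 113
0.0685 scene -17.31654773001374 151
0.066 top -16.40991172328097 113
0.066 scene -18.62586137576497 156
0.063 top -16.196215136312514 113
0.063 scene -20.39739876945265 158
[-1.03379385  0.15825984  5.67085653] 17.55
[[-0.07943616  0.02078608  0.08      ]]
[[-0.01161515 -0.08984422  0.08      ]]
tip px 266 231 [[0.70504178 0.07112202 0.072     ]] expect [[268.81524753 231.04948224]]
```

View pics/t9.png

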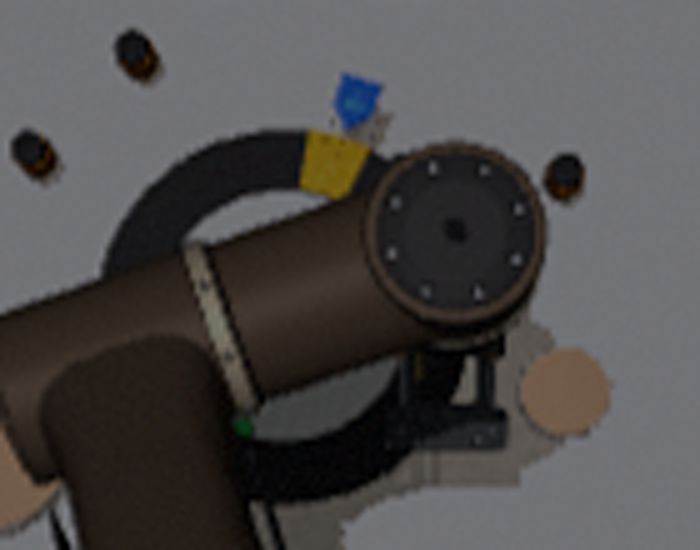

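View pics/w9.png

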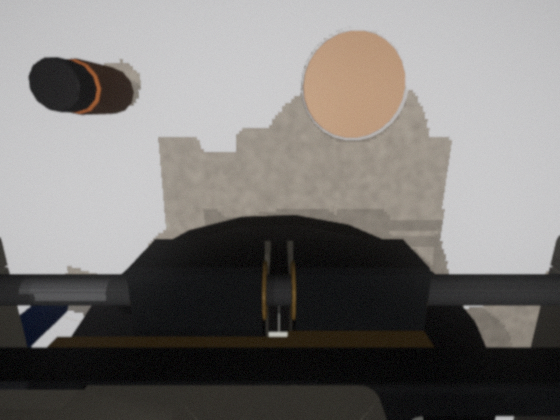

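The top camera puts orange at -16.4° and the pointer at about -18°, so the error is about 2° against the allowed 10°. The press is about 5.5 N, and the wheel is still. Handing in.

```bash
python3 - <<'E'
from h import *
robot.job_done(); print(robot.read_t(),robot.read_force())
E
```

```text
the job is handed in; nothing more can be done
the job is handed in; nothing more can be done
```

I flicked the peg and the wheel spun counter-clockwise at about 2.1 rad/s. The orange sector swept past the pointer once on its own. I then braked the rim with the shut fingertips at about 0.7 rad/s as the sector came round again, and handed in at about 17.6 s with the fingers still pressing.

**Last checks, before handing in (no verdict is reported):**
- **Position:** the top camera put the orange sector at -16.4° and the pointer at about -17.8 to -18.7°. The scene camera gave -17.3° for the sector (-18.6 to -20.4° allowing for the pressed-down wheel). The two cameras disagree by 1–4°, but both are within the allowed 10°.
- **Stillness and hold:** three scene frames over 0.1 s showed no wheel movement, and the fingertips were pressing with about 5–5.7 N.
- **Dish and glassware:** the dish looked seated and the glassware in view undisturbed. I judged this by eye and did not measure it.

**What went wrong on the way:** my first flick passed over the peg without touching it. The fingertips sit about 24 mm above the reported tool point. I measured the true height with a light touch on the rim, which turned the wheel slightly, and the second flick worked.

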